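Take the loaded slide rack from behind a spring flap

ROBOT

A 7-joint arm with a two-finger parallel gripper is mounted at the origin on a cart in front of the work surface, level with it; the furniture and walls round the work are solid. World frame = base frame: x ahead of the robot, y to its left, z up, the work surface at z = 0. Lengths are in m, angles in rad, forces in N, time in s.
With the tool pointing down it reaches from about 0.425 to 1.025 m from the base axis. Payload 3.6 kg.
Tool frame: the origin (TCP) lies at the very end of the fingers, on their centre line; the grasp point (between the pads) lies 19 mm behind it; z points along the fingers, y is the line along which they close (so a half turn about z gives the same grasp; the last joint's range is limited). The gripper opens to 85 mm and grips with 20 to 120 N. Pads are 22 mm wide; open, the fingers measure 114 mm over their backs; the gripper's body (76 mm by 85 mm) begins 54 mm behind the grasp point. The pads swing forward as they close: fully open they stand 13 mm farther back than shut.
Start: joints at [1.085, 0.591, 0.048, 1.609, -0.033, 0.943, -0.034], TCP at [0.278, -0.67, 0.202] pointing down, gripper open.
Joint ranges: [-2.69, 2.69], [-0.47, 2.24], [-1.27, 1.36], [0.19, 2.51], [-1.53, 4.68], [0.08, 2.07], [-3.09, 3.09]. Speed limits (rad/s): [2.57, 2.57, 3.14, 3.14, 3.14, 3.14, 3.14].

INTERFACE

Orientations are given as a rotation vector (axis times angle).
In Python, from plant import r, viewer gives the robot as it stands. The module is installed in compiled form; this text tells all that it offers.
- The arm moves only by the tool play_rows, never from a script. Its argument "motion" is a list that holds one entry, the list of rows, each a list of 7 numbers: the gripper's target within -1 to 1 (fully open at 1, half-way at 0, shut at -1), then the shift along the tool's x, y, z in mm, then the turn, a rotation vector about the tool's x, y, z in rad. In form: [[[fingers, tx, ty, tz, ax, ay, az], ...]]. A call has 1 to 20 rows; each row shifts and turns the commanded pose from where the row before left it, along the tool's axes as they then stand; what a row does not reach is not made up. A row lasts 1/12 s, in which the tool goes at most 41.7 mm and 7.16 degrees, less where a joint would pass 70% of its speed; a pose out of reach is approached as far as the arm can. A call with a gripper value outside its range is refused whole. The fingers move at their own pace and stop on an object; "grip_force" is the grip in N (left out, the last holds). Time passes only in rows, so rows that do not move let the fingers close. It gives the time, the measured TCP pose, the force, the opening and the grip force at its end, in the units of the state.
- r.get_state(): the state, without advancing time (a new reading comes with each control period).
- viewer.camera(name): name is "scene" or "top" or "wrist"; returns a dict with "frame" (420x560x3 uint8, red, green, blue), "range_z" (420x560 float32, m along the optical axis (not along the pixel's ray), 0 where there is no reading), "K" (3x3 intrinsics, pixels), "k1" (the pictures are not rectified: a ray, as slopes to the right and down, at radius r is drawn at 1 + k1 r^2 times it, then the intrinsics apply), "xyz" and "orientation" of the camera in the world. Camera axes: x right, y down, z forward; pixel columns grow to the right and rows downward; lengths in m; the calibration is good to about 2 mm. A picture is of the moment at which its call begins.
- r.sign_off(): hands the job in; it is judged then, once.
The state is a dict: "time": time; "q": joint angles; "qvel": joint speeds; "joint_efforts": joint torques, N m; "tcp_pos": TCP position; "orientation": TCP orientation; "wrist_force": force on the tool from outside, world axes, zero at the start; "ft_torque": the same for the moment, N m; "gripper_width": finger opening in m; "grip_force": force on a finger pad.
Only numpy, scipy, OpenCV 4.12 (cv2) and the standard library are available. Lean on these libraries where they do the work, as an engineer would, in place of code of your own. Each camera call takes 0.05 s, during which the arm holds its last target. There are 200 camera calls.

TASK

Swing up the clear spring-closing flap of the white slide cabinet, keep it open with your hand and wrist while you reach in behind it, and take out the rack that is loaded with slides. Stand that rack upright inside the shallow steel drip tray, let go of it, and let the flap fall shut again. Leave the empty blue rack standing in the cabinet, and do not disturb the timer or the two cassettes on the bench.

Things in the scene. Friction and masses are not known exactly. Their poses are not given: they have to be found in the camera images.
- cabinet_box: White open-topped cabinet fixed to the bench, 132 (x) x 210 (y) x 100 mm high, walls 4 mm, floor 5 mm; its clear front (-x) wall faces the robot. Origin: centre of its underside; x points to its back, z up. Two racks stand on its floor, one about 45 mm to the +y side and one about 45 mm to the -y side of its centre, either way round.
- flap (a joint): Clear flap, 4 mm thick, 210 mm wide, over the whole top of the cabinet, hinged on its back rim; the front lip swings up and back. 0 = shut (level), grows to 1.75 rad = past upright. The flat part reaches 138 mm from the hinge, then a 45 mm lip is bent up by 45 degrees. Spring-closed: about 1.5 N at the lip lifts it, 2 N holds it open; let go, it swings shut in about a second.
- flap_lip (a point): Middle of the blue rounded edge (8 mm thick, 210 mm long) of the flap's turned-up front lip, 170 mm before and 32 mm above the hinge axis when shut. The lip then slopes up and forward from the cabinet's front rim, overhangs it by 38 mm, and its edge is 136 mm above the bench, so fingers can come under it from the front. Axes turn with the flap (as the cabinet's when shut).
- flap_hinge (a point): Middle of the flap's hinge axis, fixed to the cabinet: 66 mm behind its centre and 104 mm above the bench; the axis runs along the cabinet's y.
- slide_rack: The rack to take out: green-blue frame full of glass slides with pink and blue ends, 36 (x) x 100 (y) x 80 mm high, 0.16 kg, long side front to back in the cabinet. Origin: centre of its underside, z up; it reads 3 mm below the surface the rack stands on. Grip the slides firmly across the rack's x, where they are 26 mm thick, above the frame (46 to 80 mm up).
- empty_rack: Empty blue slide rack, 36 (x) x 100 (y) x 44 mm high, standing beside it in the cabinet, long side front to back. Origin: centre of its underside. To be left standing in the cabinet.
- drip_tray: Shallow steel drip tray fixed to the bench, 160 (x) x 110 (y) mm, rim 12 mm high, walls 4 mm, floor 4 mm thick. Origin: centre of its underside, z up. It lies to the left of the microtome.
- timer: White bench timer, 30 x 62 x 58 mm, standing on the bench, origin at the centre of its underside. Leave alone.
- cassette_orange: Orange tissue cassette with wax block, 28 x 41 x 14 mm, on the bench, origin at the centre of its underside. Leave alone.
- cassette_pink: Pink tissue cassette with wax block, 28 x 41 x 14 mm, on the bench, origin at the centre of its underside. Leave alone.

How it is judged:
By the outcome, as a careful person would: the job done as asked, in the order asked, and still so for the second after the job is handed in, with the robot touching nothing.
It also fails if it takes over 54 s, if anything falls off the work surface, if the arm or the gripper's body presses on something with over 40 N, if the wrist force passes 120 N, or if a joint passes its speed limit or range.

## Working session

There is one attempt and no reset: what is moved stays moved. The work goes in short steps, Python scripts to look and compute and a tool call to move; the robot and the scene stay as the last step left them, time stands still between calls to the robot, and variables do not carry over. Pictures are saved under pics/ and viewed, at most 14 in all, crops included, and the job is handed in when it is done.

Besides the shell and the picture viewer there is one more tool, called as a command line: name --argument value ..., lists and objects as JSON in quotes. play_rows: Moves the arm, as the interface text tells. Its arguments: {"type":"object","properties":{"motion":{"type":"array"},"grip_force":{"type":"number"}},"required":["motion"]}

```bash
mkdir -p pics; cat > h.py <<'E'
import numpy as np,cv2
from scipy.spatial.transform import Rotation as R
from plant import r,viewer
def rot(o):
    o=np.array(o,float)
    return o if o.shape==(3,3) else R.from_rotvec(o).as_matrix() if o.size==3 else R.from_quat(o).as_matrix()
def cloud(c):
    K=np.array(c["K"]);h,w=c["range_z"].shape
    u,v=np.meshgrid(np.arange(w),np.arange(h))
    p=np.stack([u,v],-1).reshape(-1,1,2).astype(float)
    n=cv2.undistortPoints(p,K,np.array([c["k1"],0,0,0.])).reshape(h,w,2)
    z=c["range_z"][...,None]
    P=np.concatenate([n*z,z],-1)@rot(c["orientation"]).T+np.array(c["xyz"])
    P[c["range_z"]==0]=np.nan
    return P
def save(name,f): cv2.imwrite("pics/"+name+".png",f[...,::-1])
E
python3 - <<'E'
from h import *
s=r.get_state();print({k:np.round(v,3) for k,v in s.items()})
for n in("scene","top"):
    c=viewer.camera(n);np.savez(n,**c);save(n+"0",c["frame"]);print(n,c["xyz"],c["orientation"],c["k1"],c["K"])
E
```

```text
{'time': np.float64(0.0), 'q': array([ 1.084,  0.592,  0.048,  1.61 , -0.033,  0.943, -0.034]), 'qvel': array([-0.001, -0.   ,  0.001,  0.001,  0.001,  0.   , -0.001]), 'joint_efforts': array([-2.0000e-03, -5.4870e+01,  1.5460e+00, -1.9813e+01,  9.0000e-03,
        9.0000e-03,  0.0000e+00]), 'tcp_pos': array([ 0.277, -0.669,  0.201]), 'orientation': array([-3.079e+00, -6.130e-01,  1.000e-03]), 'wrist_force': array([-0.332, -0.372, -0.301]), 'ft_torque': array([0.046, 0.052, 0.003]), 'grip_force': np.float64(0.0), 'gripper_width': np.float64(0.085)}
scene [1.40345191 0.349543   1.22169806] [-1.33736349 -2.27280233  0.84653507] -0.03657138277097574 [[476.33468021   0.         277.05194462]
 [  0.         476.33468021 202.96905464]
 [  0.           0.           1.        ]]
top [ 0.41256069 -0.10287429  1.18141148] [-2.18573217  2.1327203  -0.12785742] -0.03133984859709809 [[387.35670079   0.         272.02726157]
 [  0.         387.35670079 209.64009441]
 [  0.           0.           1.        ]]
```

View pics/top0.png

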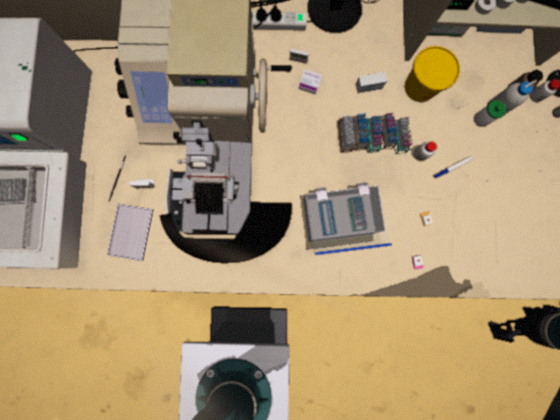

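View pics/scene0.png

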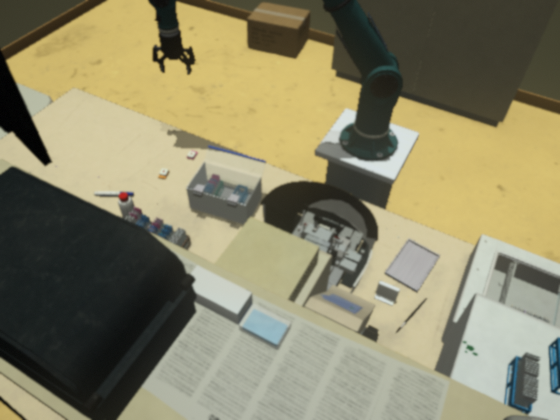

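The top view shows the cabinet at about (343,215), its blue lip edge at (353,249), the tray at (131,232), a timer-like white item at (141,183), and cassettes at (427,218) and (418,262).

```bash
python3 - <<'E'
from h import *
c=dict(np.load("top.npz"));P=cloud(c);f=c["frame"]
a=cv2.resize(f[165:275,285:435],None,fx=5,fy=5,interpolation=3)[:, :750]
b=cv2.resize(f[165:275,95:165],None,fx=3,fy=3,interpolation=3)
s=dict(np.load("scene.npz"));d=cv2.resize(s["frame"][145:230,170:280],None,fx=4,fy=4,interpolation=3)
save("crop_a",a)
o=np.zeros((345,650,3),np.uint8);o[:330,:210]=b;o[:340,210:650]=d;save("crop_b",o)
hsv=cv2.cvtColor(f,cv2.COLOR_RGB2HSV)
m=(hsv[...,0]>100)&(hsv[...,0]<125)&(hsv[...,1]>130)
m[:238]=0;m[262:]=0;m[:,:305]=0;m[:,400:]=0
v,u=np.nonzero(m);q=P[m];print(len(u));i=np.argsort(u)
for k in i[::max(1,len(i)//14)]:print(u[k],v[k],P[v[k],u[k]].round(3))
for n,uv in dict(tl=(113,206),tr=(151,210),bl=(110,257),br=(146,260),tc=(131,232),timer=(141,183),or_=(427,218),pk=(418,262),r1=(326,216),r2=(358,212),cab1=(306,195),cab2=(376,187),cb=(343,190)).items():
    print(n,P[uv[1],uv[0]].round(3))
E
```

```text
109
316 253 [ 0.424 -0.221  0.137]
321 252 [ 0.427 -0.234  0.139]
326 252 [ 0.427 -0.248  0.138]
330 252 [ 0.427 -0.258  0.14 ]
336 250 [ 0.433 -0.274  0.141]
340 250 [ 0.433 -0.285  0.138]
345 250 [ 0.433 -0.298  0.14 ]
350 249 [ 0.436 -0.312  0.141]
354 248 [ 0.439 -0.323  0.138]
360 247 [ 0.442 -0.338  0.141]
364 247 [ 0.443 -0.349  0.141]
369 246 [ 0.446 -0.363  0.139]
373 246 [ 0.446 -0.374  0.14 ]
378 246 [ 0.446 -0.387  0.141]
383 245 [ 0.449 -0.401  0.139]
387 244 [ 0.452 -0.411  0.14 ]
tl [ 0.554  0.394 -0.004]
tr [0.542 0.268 0.014]
bl [ 0.397  0.39  -0.002]
br [0.391 0.278 0.002]
tc [0.474 0.329 0.005]
timer [0.617 0.29  0.057]
or_ [ 0.538 -0.57   0.018]
pk [ 0.405 -0.543  0.012]
r1 [ 0.528 -0.252  0.104]
r2 [ 0.541 -0.341  0.107]
cab1 [ 0.585 -0.195  0.106]
cab2 [ 0.613 -0.392  0.105]
cb [ 0.602 -0.299  0.106]
```

View pics/crop_a.png

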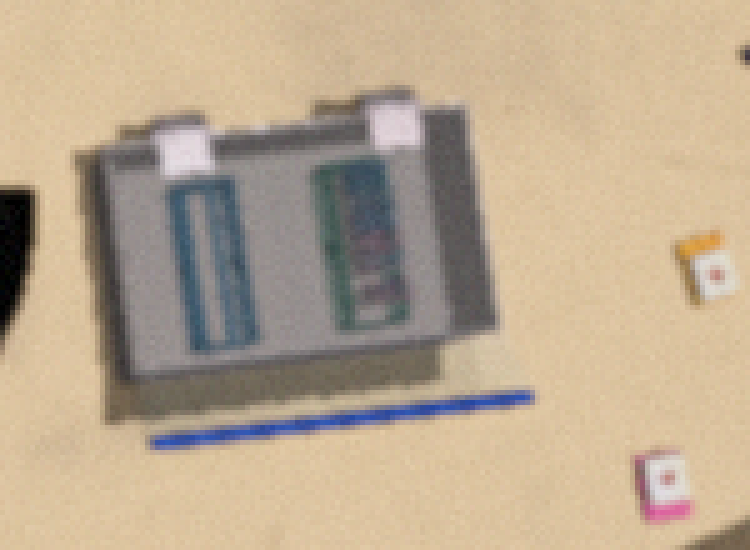

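View pics/crop_b.png

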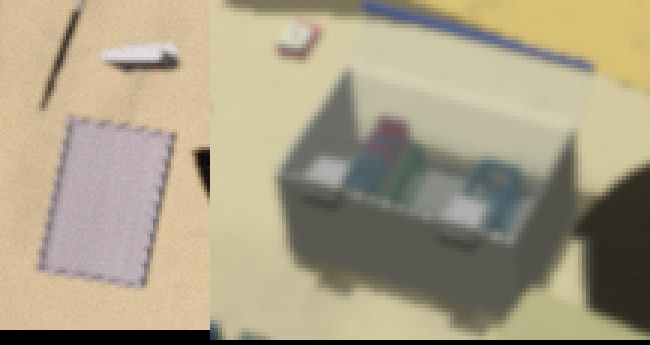

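The crops show the loaded rack (green frame, pink and blue slides) on the -y side, at about (358,214) in the full top image. The empty rack is at about (328,217). Next I'll fix the poses and check heights along the carry path.

```bash
cat >> h.py <<'E'
def ray(c,u,v,z):
    n=cv2.undistortPoints(np.array([[[u,v]]],float),np.array(c["K"]),np.array([c["k1"],0,0,0.])).ravel()
    d=rot(c["orientation"])@np.array([n[0],n[1],1]);o=np.array(c["xyz"]);return o+d*(z-o[2])/d[2]
PSI=0.146;X=np.array([np.cos(PSI),np.sin(PSI),0]);Y=np.array([-X[1],X[0],0]);C=np.array([.5413,-.3006,0])
def cab(x,y,z): return C+X*x+Y*y+np.array([0,0,z])   # cabinet frame -> world
def incab(p): p=np.asarray(p)-C; return np.array([p@X,p@Y,p[2]])
def tool(yaw,tilt):
    "fingers down tilted forward along yaw dir by tilt; closing line across yaw dir"
    f=np.array([np.cos(yaw),np.sin(yaw),0]);u=np.array([0,0,1.])
    z=-u*np.cos(tilt)+f*np.sin(tilt); y=np.array([-f[1],f[0],0]); 
    return np.stack([np.cross(y,z),y,z],1)
def steps(R0,p0,R1,p1,n):
    w=R.from_matrix(R0.T@R1).as_rotvec()/n
    S=sum(R.from_rotvec(w*k).as_matrix() for k in range(n))
    t=np.linalg.solve(S,R0.T@(np.asarray(p1)-p0))*1000
    print(n,"x",t.round(1),w.round(4),"|t|%.1f |w|%.3f"%(np.linalg.norm(t),np.linalg.norm(w)))
def cur():
    s=r.get_state();return rot(s["orientation"]),np.array(s["tcp_pos"])
E
python3 - <<'E'
from h import *
c=dict(np.load("top.npz"));P=cloud(c)
print("rack",[incab(ray(c,285+u/5,165+v/5,.08)).round(3) for u,v in((350,160),(395,160),(360,325),(408,325))])
print("frame",[incab(ray(c,285+u/5,165+v/5,.05)).round(3) for u,v in((315,165),(340,330))])
print("empty",[incab(ray(c,285+u/5,165+v/5,.049)).round(3) for u,v in((170,182),(235,180),(192,352),(258,343))])
print("cab rim",[incab(ray(c,285+u/5,165+v/5,.1)).round(3) for u,v in((100,150),(130,380),(450,340))])
q=[ray(c,95+u/3,165+v/3,.012) for u,v in((72,117),(175,132),(40,268),(145,287))]
print("tray",np.round(q,3),np.mean(q,0).round(3));a=(q[0]+q[1]-q[2]-q[3])[:2];print("yaw",np.arctan2(a[1],a[0]))
x,y,z=P.reshape(-1,3).T
print("ymid rows; max z per x bin .35...65")
for y0 in np.arange(-.45,.5,.05):
    print("%.2f"%y0,[round(float(np.nanmax(np.r_[-1,z[(x>x0)&(x<=x0+.05)&(y>y0)&(y<=y0+.05)]])),2) for x0 in np.arange(.3,.7,.05)])
R0,p0=cur();print(R0.round(2))
for t in(.7,):
    for R1,n in((tool(PSI,t),"a"),(tool(PSI,t)@np.diag([-1,-1,1]),"b")): steps(R0,p0,R1,cab(-.16,-.04,.19),16)
E
```

```text
rack [array([ 0.04 , -0.044,  0.08 ]), array([ 0.037, -0.07 ,  0.08 ]), array([-0.055, -0.035,  0.08 ]), array([-0.058, -0.063,  0.08 ])]
frame [array([ 0.043, -0.03 ,  0.05 ]), array([-0.055, -0.03 ,  0.05 ])]
empty [array([0.044, 0.057, 0.049]), array([0.04 , 0.018, 0.049]), array([-0.057,  0.058,  0.049]), array([-0.057,  0.018,  0.049])]
cab rim [array([0.06 , 0.101, 0.1  ]), array([-0.07 ,  0.101,  0.1  ]), array([-0.07, -0.08,  0.1 ])]
tray [[0.559 0.369 0.012]
 [0.546 0.262 0.012]
 [0.405 0.39  0.012]
 [0.389 0.283 0.012]] [0.475 0.326 0.012]
yaw -0.13614931468374783
ymid rows; max z per x bin .35...65
-0.45 [0.0, 0.01, 0.14, 0.14, 0.11, 0.11, 0.11, 0.01]
-0.40 [0.01, 0.01, 0.14, 0.14, 0.11, 0.11, 0.11, 0.01]
-0.35 [0.01, 0.01, 0.14, 0.13, 0.11, 0.11, 0.11, 0.01]
-0.30 [0.01, 0.01, 0.14, 0.13, 0.11, 0.11, 0.11, 0.01]
-0.25 [0.01, 0.01, 0.14, 0.12, 0.11, 0.11, 0.11, 0.01]
-0.20 [0.01, 0.01, 0.01, 0.01, 0.12, 0.12, 0.01, 0.01]
-0.15 [0.01, 0.01, 0.12, 0.12, 0.12, 0.12, 0.01, 0.0]
-0.10 [0.0, 0.01, 0.12, 0.12, 0.12, 0.11, 0.01, 0.01]
-0.05 [0.0, 0.12, 0.12, 0.12, 0.12, 0.19, 0.13, 0.06]
-0.00 [0.01, 0.12, 0.12, 0.12, 0.13, 0.19, 0.18, 0.24]
0.05 [0.01, 0.12, 0.12, 0.07, 0.12, 0.14, 0.24, 0.31]
0.10 [0.01, 0.01, 0.12, 0.12, 0.13, 0.16, 0.23, 0.24]
0.15 [0.01, 0.01, 0.12, 0.12, 0.12, 0.13, 0.13, 0.05]
0.20 [0.01, 0.01, 0.01, 0.12, 0.12, 0.06, 0.06, 0.06]
0.25 [0.01, 0.02, 0.02, 0.01, 0.02, 0.01, 0.06, 0.01]
0.30 [0.01, 0.02, 0.01, 0.01, 0.01, 0.02, 0.06, 0.01]
0.35 [0.01, 0.02, 0.01, 0.02, 0.02, 0.01, 0.01, 0.01]
0.40 [0.01, 0.0, 0.01, 0.01, 0.01, 0.01, 0.01, 0.01]
0.45 [0.01, 0.14, 0.14, 0.14, 0.14, 0.14, 0.14, 0.29]
[[ 0.92  0.38 -0.  ]
 [ 0.38 -0.92  0.  ]
 [-0.   -0.   -1.  ]]
16 x [25.4 13.8 -4.9] [-0.0623 -0.0079 -0.1707] |t|29.3 |w|0.182
16 x [ 11.4 -16.5   4.4] [-0.0055  0.0435  0.0147] |t|20.5 |w|0.046
```

```bash
sed -i 's/C=np.array(\[.5413,-.3006,0\])/C=np.array([.5413,-.3006,0])-.006*X-.005*Y/' h.py; cat >> h.py <<'E'
FL=np.diag([-1.,-1,1])
def go(p1,tilt,n,yaw=PSI):
    R0,p0=cur();steps(R0,p0,tool(yaw,tilt)@FL,p1,n)
E
python3 -c "
from h import *
go(cab(-.16,-.045,.19),.75,18)"
```

```text
18 x [  9.7 -14.2   4. ] [-0.0052  0.0415  0.013 ] |t|17.6 |w|0.044
```

play_rows --motion '[[[0.1, 9.7, -14.2, 4, -0.0052, 0.0415, 0.013], [0.1, 9.7, -14.2, 4, -0.0052, 0.0415, 0.013], [0.1, 9.7, -14.2, 4, -0.0052, 0.0415, 0.013], [0.1, 9.7, -14.2, 4, -0.0052, 0.0415, 0.013], [0.1, 9.7, -14.2, 4, -0.0052, 0.0415, 0.013], [0.1, 9.7, -14.2, 4, -0.0052, 0.0415, 0.013], [0.1, 9.7, -14.2, 4, -0.0052, 0.0415, 0.013], [0.1, 9.7, -14.2, 4, -0.0052, 0.0415, 0.013], [0.1, 9.7, -14.2, 4, -0.0052, 0.0415, 0.013], [0.1, 9.7, -14.2, 4, -0.0052, 0.0415, 0.013], [0.1, 9.7, -14.2, 4, -0.0052, 0.0415, 0.013], [0.1, 9.7, -14.2, 4, -0.0052, 0.0415, 0.013], [0.1, 9.7, -14.2, 4, -0.0052, 0.0415, 0.013], [0.1, 9.7, -14.2, 4, -0.0052, 0.0415, 0.013], [0.1, 9.7, -14.2, 4, -0.0052, 0.0415, 0.013], [0.1, 9.7, -14.2, 4, -0.0052, 0.0415, 0.013], [0.1, 9.7, -14.2, 4, -0.0052, 0.0415, 0.013], [0.1, 9.7, -14.2, 4, -0.0052, 0.0415, 0.013]]]'

```text
time: 1.6
tcp_pos: [0.3847, -0.3739, 0.1916]
orientation: [-2.867, -0.21, -1.131]
wrist_force: [0.9, -0.3, 0.1]
gripper_width: 0.0472
grip_force: 0.0
```

```bash
python3 - <<'E'
from h import *
R0,p0=cur();print(incab(p0).round(3),(R0).round(2),r.get_state()["q"].round(2))
t=viewer.camera("top");s=viewer.camera("wrist")
c=viewer.camera("scene")
a=cv2.resize(t["frame"][165:315,265:465],None,fx=2,fy=2)
b=cv2.resize(c["frame"][80:240,120:320],None,fx=2,fy=2)
o=np.zeros((600,800,3),np.uint8);o[:300,:400]=a;o[:320-20,400:]=b[:300];o[300:,:400]=cv2.resize(s["frame"],(400,300));save("p1",o)
print(incab(s["xyz"]), (R0.T@(np.array(s["xyz"])-p0)).round(3))
go(cab(-.118,-.045,.112),.85,8)
E
```

```text
[-0.16  -0.045  0.192] [[ 0.72  0.15  0.68]
 [ 0.11 -0.99  0.1 ]
 [ 0.68  0.   -0.73]] [ 1.71  0.52 -0.8   2.3  -1.15  0.35  0.69]
[-0.21616436 -0.03987161  0.37387859] [ 0.083 -0.005 -0.172]
8 x [-3.3  0.1 10.7] [-0.0002  0.0124 -0.0001] |t|11.2 |w|0.012
```

View pics/p1.png

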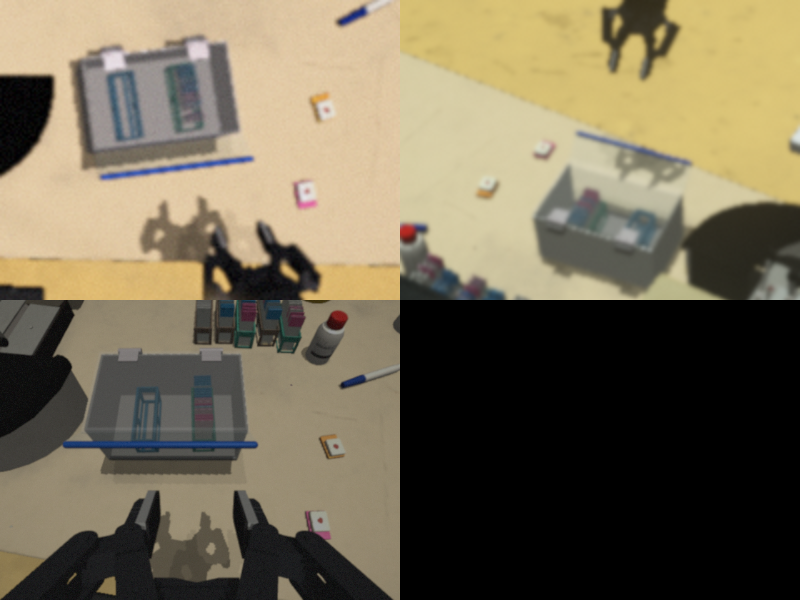

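The lip and fingers line up with the loaded rack. In the wrist view the rack is at about (203,412) and the fingers are centred near 197. Next I'll drop in front of the lip and slide the fingers under it.

```bash
cat >> h.py <<'E'
def chain(*w):
    R0,p0=cur()
    for p,tilt,n,*yw in w:
        R1=tool(yw[0] if yw else PSI,tilt)@FL; steps(R0,p0,R1,p,n);R0,p0=R1,np.asarray(p)
E
python3 -c "
from h import *
y=-.048
chain((cab(-.16,y,.115),.85,6),(cab(-.1,y,.112),.85,5),(cab(-.085,y,.16),.85,5))
print()
chain((cab(-.1,y,.112),.85,1),(cab(-.085,y,.16),.85,5),(cab(-.06,y,.2),.8,5),(cab(-.025,y,.225),.65,5))"
```

```text
6 x [-9.   0.7  8.9] [-0.0003  0.0166 -0.0001] |t|12.7 |w|0.017
5 x [7.5 0.  9.4] [0. 0. 0.] |t|12.0 |w|0.000
5 x [ 9.2 -0.  -4.1] [0. 0. 0.] |t|10.1 |w|0.000

1 x [-9.7  4.  98.8] [-0.0016  0.0994 -0.0005] |t|99.4 |w|0.099
5 x [ 9.2 -0.  -4.1] [0. 0. 0.] |t|10.1 |w|0.000
5 x [ 9.3  0.  -1.7] [ 0.   -0.01  0.  ] |t|9.4 |w|0.010
5 x [8.5 0.  1. ] [-0.   -0.03  0.  ] |t|8.6 |w|0.030
```

play_rows --motion '[[[0.1, -9, 0.7, 8.9, 0, 0.0166, 0], [0.1, -9, 0.7, 8.9, 0, 0.0166, 0], [0.1, -9, 0.7, 8.9, 0, 0.0166, 0], [0.1, -9, 0.7, 8.9, 0, 0.0166, 0], [0.1, -9, 0.7, 8.9, 0, 0.0166, 0], [0.1, -9, 0.7, 8.9, 0, 0.0166, 0], [0.1, 7.5, 0, 9.4, 0, 0, 0], [0.1, 7.5, 0, 9.4, 0, 0, 0], [0.1, 7.5, 0, 9.4, 0, 0, 0], [0.1, 7.5, 0, 9.4, 0, 0, 0], [0.1, 7.5, 0, 9.4, 0, 0, 0], [0.1, 0, 0, 0, 0, 0, 0]]]'

```text
time: 2.75
tcp_pos: [0.4433, -0.382, 0.1258]
orientation: [-2.783, -0.232, -1.252]
wrist_force: [-0.6, -0.3, 0.5]
gripper_width: 0.0473
grip_force: 0.0
```

```bash
python3 - <<'E'
from h import *
R0,p0=cur();print(incab(p0).round(3),"tilt",np.arctan2(R0[:,2]@X,-R0[2,2]),"yawerr",R0[:,1]@X,r.get_state()["q"].round(2))
t=viewer.camera("top");c=viewer.camera("scene")
hsv=cv2.cvtColor(t["frame"],cv2.COLOR_RGB2HSV);m=(hsv[...,0]>100)&(hsv[...,0]<125)&(hsv[...,1]>130);m[:200]=0;m[270:]=0;m[:,:305]=0;m[:,400:]=0
q=cloud(t)[m];print(len(q),incab(np.nanmedian(q,0)))
E
```

```text
[-0.103 -0.061  0.126] tilt 0.8466300569172862 yawerr 0.02568943564690355 [ 1.76  0.87 -1.03  2.26 -1.53  0.08  1.18]
112 [-0.1003325   0.00225267  0.13932427]
```

```bash
python3 -c "
from h import *
y=-.048
chain((cab(-.15,y,.115),.82,5,-.3),(cab(-.125,y,.102),.82,3,-.3),(cab(-.095,y,.104),.82,4,-.3),(cab(-.08,y,.16),.8,5,-.3))"
```

```text
5 x [-7.5 -1.  -5.6] [-0.0713 -0.004   0.0612] |t|9.5 |w|0.094
3 x [ 2.  -3.6  8.5] [0. 0. 0.] |t|9.4 |w|0.000
4 x [ 5.  -3.2  4.6] [0. 0. 0.] |t|7.5 |w|0.000
5 x [10.  -1.3 -5.7] [-0.    -0.004 -0.   ] |t|11.6 |w|0.004
```

play_rows --motion '[[[0.1, -7.5, -1, -5.6, -0.0713, -0.004, 0.0612], [0.1, -7.5, -1, -5.6, -0.0713, -0.004, 0.0612], [0.1, -7.5, -1, -5.6, -0.0713, -0.004, 0.0612], [0.1, -7.5, -1, -5.6, -0.0713, -0.004, 0.0612], [0.1, -7.5, -1, -5.6, -0.0713, -0.004, 0.0612], [0.1, 2, -3.6, 8.5, 0, 0, 0], [0.1, 2, -3.6, 8.5, 0, 0, 0], [0.1, 2, -3.6, 8.5, 0, 0, 0]]]'

```text
time: 3.52
tcp_pos: [0.3851, -0.4353, 0.1734]
orientation: [-2.899, 0.339, -1.123]
wrist_force: [1.2, -0.0, -0.4]
gripper_width: 0.0467
grip_force: 0.0
```

```bash
cat >> h.py <<'E'
def rep():
    R0,p0=cur();s=r.get_state();print(incab(p0).round(3),"tilt %.2f yaw %.2f"%(np.arccos(-R0[2,2]),np.arctan2(R0[0,1],-R0[1,1])),"q",s["q"].round(2),"F",np.round(s["wrist_force"],1),"w",s["gripper_width"],s["time"])
E
python3 -c "
from h import *
y=-.048
rep();chain((cab(-.095,y,.104),.82,4,-.3),(cab(-.08,y,.16),.8,5,-.3))"
```

```text
[-0.168 -0.106  0.173] tilt 0.73 yaw -0.20 q [ 1.81  0.63 -0.97  2.29 -1.53  0.08  0.78] F [ 1.2 -0.  -0.4] w 0.04666457927904798 3.5167
4 x [ -4.4 -19.2  21.4] [-0.0341  0.0236  0.0022] |t|29.1 |w|0.042
5 x [10.  -1.3 -5.7] [-0.    -0.004 -0.   ] |t|11.6 |w|0.004
```

```bash
cat > fk.py <<'E'
import numpy as np, itertools
from scipy.spatial.transform import Rotation as R
from scipy.optimize import least_squares
def fk(q,P,S):
    phi,h,L1,L2,L3,a,b,c,p7=P
    A=lambda ax,t:R.from_euler(ax,t).as_matrix()
    M=A('z',S[0]*q[0]+phi);p=np.array([0,0,h])
    M=M@A('y',q[1])@A('z',S[1]*q[2]);p=p+M@[a,0,L1]
    M=M@A('y',q[3])@A('z',S[2]*q[4]);p=p+M@[b,0,L2]
    M=M@A('y',q[5]);p=p+M@[c,0,0];M=M@A('z',S[3]*q[6]+p7);p=p+M@[0,0,L3]
    return M,p
E
cat > fit.py <<'E'
from fk import *
from plant import r
s=r.get_state()
D=[([1.084,.592,.048,1.61,-.033,.943,-.034],(.277,-.669,.201),(-3.079,-.613,.001)),
([1.71,.52,-.8,2.3,-1.15,.35,.69],(.3847,-.3739,.1916),(-2.867,-.21,-1.131)),
([1.76,.87,-1.03,2.26,-1.53,.08,1.18],(.4433,-.382,.1258),(-2.783,-.232,-1.252)),
(list(s["q"]),s["tcp_pos"],s["orientation"])]
best=None
def res(P,S):
    o=[]
    for q,p,v in D:
        M,pp=fk(q,P,S);o+=list((pp-p)*3)+list((M-R.from_rotvec(v).as_matrix()).ravel()*.5)
    return np.array(o+list(np.array(P[5:8])*.02))
for S in itertools.product((1,-1),repeat=4):
  for phi in(-2.26,-.09,.9,3):
   for p7 in (0,1.57,3.14,-1.57):
    f=least_squares(res,[phi,.35,.4,.4,.25,0,0,0,p7],args=(S,))
    if best is None or f.cost<best[0]:best=(f.cost,S,f.x)
print(best[0],best[1],best[2].round(4),np.abs(res(best[2],best[1])).max())
np.savez("fk.npz",P=best[2],S=best[1])
E
python3 fit.py
```

```text
0.0016513370158836665 (-1, -1, -1, -1) [-0.0525  0.2881  0.614   0.4845  0.3192 -0.0213  0.0026 -0.0091  1.5301] 0.01930204299498456
```

```bash
cat >> fk.py <<'E'
lo=np.array([-2.69,-.47,-1.27,.19,-1.53,.08,-3.09]);hi=np.array([2.69,2.24,1.36,2.51,4.68,2.07,3.09])
def ik(p,M,P,S,q0,reg=.01,m=.03):
    def f(q):
        A,x=fk(q,P,S);return np.r_[(x-p)*5,R.from_matrix(A.T@M).as_rotvec(),reg*(np.array(q)-q0)]
    s=least_squares(f,np.clip(q0,lo+m+.01,hi-m-.01),bounds=(lo+m,hi-m));A,x=fk(s.x,P,S)
    return s.x,np.linalg.norm(x-p),R.from_matrix(A.T@M).magnitude()
E
cat > t.py <<'E'
from h import *;from fk import *
d=np.load("fk.npz");P,S=d["P"],d["S"]
for tgt in(cab(-.097,-.05,.106),cab(-.03,-.05,.22)):
  for tilt in(.5,.65,.8,.95):
    for yaw in(.146,-.2,-.5,-.8):
      b=min((ik(tgt,tool(yaw,tilt)@FL,P,S,np.array(q0),.002) for q0 in([.9,.3,0,2.2,0,.3,.5],[1.7,.6,-.8,2.2,-1.,.3,.7],[.5,.5,.8,2.2,1.,.4,0],[.9,.3,0,2.2,3.1,.6,-2.5])),key=lambda e:e[1]*5+e[2])
      print(tilt,yaw,b[0].round(2),"%.3f %.3f"%b[1:])
E
python3 t.py
```

```text
0.5 0.146 [ 1.25  0.58 -0.51  2.2  -0.77  0.22  0.16] 0.000 0.000
0.5 -0.2 [ 1.36  0.62 -0.74  2.27  1.81  0.11 -2.74] 0.000 0.000
0.5 -0.5 [ 1.51  0.8  -1.14  2.31  1.84  0.6  -3.06] 0.000 0.000
0.5 -0.8 [ 0.28  0.5   0.4   2.26 -1.5   0.11 -0.29] 0.006 0.085
0.65 0.146 [ 1.5   0.7  -0.78  2.24 -1.1   0.12  0.6 ] 0.000 0.000
0.65 -0.2 [ 1.62  0.83 -1.07  2.34  2.27  0.35 -3.06] 0.000 0.000
0.65 -0.5 [ 1.6   0.9  -1.24  2.34  1.98  0.66 -3.06] 0.005 0.091
0.65 -0.8 [ 0.2   0.5   0.48  2.25 -1.5   0.11 -0.32] 0.014 0.218
0.8 0.146 [ 1.78  1.   -1.12  2.27  1.83  0.11 -2.15] 0.000 0.000
0.8 -0.2 [ 1.75  1.05 -1.24  2.4   2.44  0.54 -3.06] 0.000 0.005
0.8 -0.5 [ 1.66  0.95 -1.24  2.35  2.12  0.61 -3.06] 0.012 0.199
0.8 -0.8 [ 0.08  0.51  0.59  2.25 -1.5   0.11 -0.37] 0.023 0.351
0.95 0.146 [ 1.87  1.15 -1.18  2.29  2.42  0.11 -2.61] 0.000 0.000
0.95 -0.2 [ 1.82  1.17 -1.24  2.41  2.65  0.51 -3.06] 0.008 0.075
0.95 -0.5 [ 1.73  1.04 -1.24  2.37  2.34  0.58 -3.06] 0.019 0.296
0.95 -0.8 [-0.1   0.56  0.76  2.25 -1.5   0.11 -0.47] 0.032 0.481
0.5 0.146 [ 0.89  0.38 -0.18  2.06 -0.72  0.52 -
[... 303 characters left out ...]
-0.6   2.21 -1.22  0.11  0.12] 0.000 0.000
0.65 -0.5 [ 1.51  0.62 -1.24  2.24  1.73  0.52 -3.06] 0.000 0.002
0.65 -0.8 [-0.12  0.4   0.74  2.22 -1.5   0.11 -0.4 ] 0.002 0.029
0.8 0.146 [ 1.51  0.56 -0.85  2.17 -1.13  0.29  0.47] 0.000 0.000
0.8 -0.2 [ 1.65  0.7  -1.24  2.27  2.14  0.28 -3.06] 0.001 0.010
0.8 -0.5 [ 1.55  0.62 -1.24  2.25  1.8   0.46 -3.06] 0.007 0.127
0.8 -0.8 [-0.25  0.43  0.87  2.22 -1.5   0.11 -0.45] 0.010 0.160
0.95 0.146 [ 1.7   0.75 -1.1   2.22 -1.5   0.17  0.96] 0.000 0.000
0.95 -0.2 [ 1.69  0.74 -1.24  2.26  2.22  0.21 -3.06] 0.007 0.137
0.95 -0.5 [ 1.58  0.63 -1.24  2.25  1.88  0.41 -3.06] 0.014 0.254
0.95 -0.8 [-0.39  0.49  1.01  2.21 -1.5   0.11 -0.52] 0.018 0.289
```

```bash
python3 -c "
from h import *
y=-.05
chain((cab(-.15,y,.11),.65,6),(cab(-.125,y,.097),.65,3),(cab(-.097,y,.097),.65,4))"
```

```text
6 x [-6.3 -9.2  9.2] [ 0.0249 -0.0159 -0.0538] |t|14.4 |w|0.061
3 x [4.  0.  8.5] [0. 0. 0.] |t|9.4 |w|0.000
4 x [5.6 0.  4.2] [0. 0. 0.] |t|7.0 |w|0.000
```

play_rows --motion '[[[0.1, -6.3, -9.2, 9.2, 0.0249, -0.0159, -0.0538], [0.1, -6.3, -9.2, 9.2, 0.0249, -0.0159, -0.0538], [0.1, -6.3, -9.2, 9.2, 0.0249, -0.0159, -0.0538], [0.1, -6.3, -9.2, 9.2, 0.0249, -0.0159, -0.0538], [0.1, -6.3, -9.2, 9.2, 0.0249, -0.0159, -0.0538], [0.1, -6.3, -9.2, 9.2, 0.0249, -0.0159, -0.0538], [0.1, 4, 0, 8.5, 0, 0, 0], [0.1, 4, 0, 8.5, 0, 0, 0], [0.1, 4, 0, 8.5, 0, 0, 0]]]'

```text
time: 4.27
tcp_pos: [0.4208, -0.373, 0.0954]
orientation: [-2.923, -0.215, -0.985]
wrist_force: [-0.2, -0.2, 0.8]
gripper_width: 0.0471
grip_force: 0.0
```

```bash
python3 -c "
from h import *
y=-.05
rep();chain((cab(-.097,y,.097),.65,4),(cab(-.085,y,.15),.65,5),(cab(-.06,y,.2),.65,5),(cab(-.025,y,.225),.6,5))"
```

```text
[-0.124 -0.049  0.095] tilt 0.65 yaw 0.15 q [ 1.56  0.72 -0.81  2.29 -1.51  0.08  1.05] F [-0.2 -0.2  0.8] w 0.04707342841397527 4.2667
4 x [5.6 0.2 3.7] [-0.0009 -0.0001 -0.0001] |t|6.7 |w|0.001
5 x [ 8.3 -0.  -7. ] [0. 0. 0.] |t|10.9 |w|0.000
5 x [10.   0.  -4.9] [0. 0. 0.] |t|11.2 |w|0.000
5 x [8.6 0.  0.1] [-0.   -0.01  0.  ] |t|8.6 |w|0.010
```

play_rows --motion '[[[0.1, 5.6, 0.2, 3.7, 0, 0, 0], [0.1, 5.6, 0.2, 3.7, 0, 0, 0], [0.1, 5.6, 0.2, 3.7, 0, 0, 0], [0.1, 5.6, 0.2, 3.7, 0, 0, 0], [0.1, 8.3, 0, -7, 0, 0, 0], [0.1, 8.3, 0, -7, 0, 0, 0], [0.1, 8.3, 0, -7, 0, 0, 0], [0.1, 8.3, 0, -7, 0, 0, 0], [0.1, 8.3, 0, -7, 0, 0, 0]]]'

```text
time: 5.02
tcp_pos: [0.4583, -0.3697, 0.1533]
orientation: [-2.925, -0.214, -0.985]
wrist_force: [-0.3, -0.5, -0.0]
gripper_width: 0.0471
grip_force: 0.0
```

```bash
python3 - <<'E'
from h import *
y=-.05
rep();chain((cab(-.06,y,.2),.65,5),(cab(-.025,y,.225),.6,5))
t=viewer.camera("top");s=viewer.camera("wrist");c=viewer.camera("scene")
o=np.zeros((600,800,3),np.uint8);o[:300,:400]=cv2.resize(t["frame"][165:315,265:465],(400,300));o[:300,400:]=cv2.resize(c["frame"][80:230,120:320],(400,300));o[300:,:400]=cv2.resize(s["frame"],(400,300));save("p2",o)
E
```

```text
[-0.086 -0.051  0.153] tilt 0.65 yaw 0.15 q [ 1.32  0.53 -0.54  2.23 -1.27  0.3   0.67] F [-0.3 -0.5 -0. ] w 0.047119251063512835 5.0167
5 x [ 9.8 -0.3 -4.3] [-0.0003  0.0001 -0.0001] |t|10.7 |w|0.000
5 x [8.6 0.  0.1] [-0.   -0.01  0.  ] |t|8.6 |w|0.010
```

View pics/p2.png

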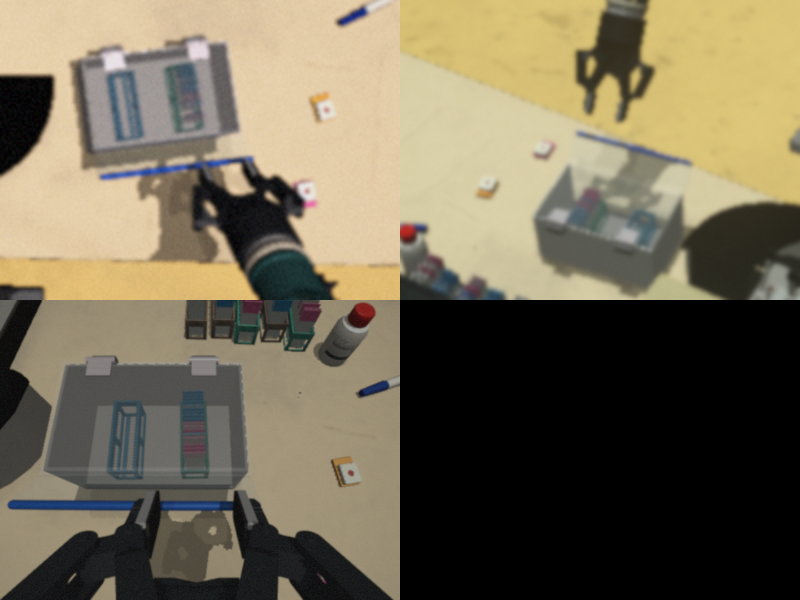

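The fingers slid past in front of the lip edge, which is still shut at about (130,504) in the wrist view. They weren't far enough under, because partly open fingers stand back from the TCP. I'll back off, shut the fingers and go in deeper.

```bash
python3 -c "
from h import *
y=-.05
chain((cab(-.14,y,.145),.65,3),(cab(-.132,y,.096),.65,4),(cab(-.086,y,.096),.65,5),(cab(-.065,y,.135),.65,4))"
```

```text
3 x [-16.   -0.6  -8.7] [-0.      0.      0.0005] |t|18.2 |w|0.001
4 x [-5.8 -0.  11. ] [0. 0. 0.] |t|12.4 |w|0.000
5 x [ 7.3 -0.   5.6] [0. 0. 0.] |t|9.2 |w|0.000
4 x [10.1  0.  -4.6] [0. 0. 0.] |t|11.1 |w|0.000
```

play_rows --motion '[[[0.1, -16, -0.6, -8.7, 0, 0, 0], [-0.5, -16, 0, -8.7, 0, 0, 0], [-1, -16, 0, -8.7, 0, 0, 0], [-1, -5.8, 0, 11, 0, 0, 0], [-1, -5.8, 0, 11, 0, 0, 0], [-1, -5.8, 0, 11, 0, 0, 0], [-1, -5.8, 0, 11, 0, 0, 0], [-1, 7.3, 0, 5.6, 0, 0, 0], [-1, 7.3, 0, 5.6, 0, 0, 0], [-1, 7.3, 0, 5.6, 0, 0, 0], [-1, 7.3, 0, 5.6, 0, 0, 0], [-1, 7.3, 0, 5.6, 0, 0, 0]]]'

```text
time: 6.17
tcp_pos: [0.4576, -0.3715, 0.0967]
orientation: [-2.924, -0.215, -0.978]
wrist_force: [-8.7, -2.1, -0.6]
gripper_width: 0.0001
grip_force: 3.6
```

```bash
python3 - <<'E'
from h import *
y=-.05
rep();chain((cab(-.065,y,.135),.65,4),(cab(-.05,y,.185),.65,5))
t=viewer.camera("top");hsv=cv2.cvtColor(t["frame"],cv2.COLOR_RGB2HSV);m=(hsv[...,0]>100)&(hsv[...,0]<125)&(hsv[...,1]>130);m[:200]=0;m[270:]=0;m[:,:305]=0;m[:,400:]=0
q=cloud(t)[m];print(len(q),incab(np.nanmedian(q,0)))
E
```

```text
[-0.087 -0.053  0.097] tilt 0.65 yaw 0.15 q [ 1.47  0.71 -0.78  2.25 -1.53  0.08  1.01] F [-8.7 -2.1 -0.6] w 8.730793967683975e-05 6.1667
4 x [10.2 -0.8 -4.3] [-0.0011  0.0011 -0.0002] |t|11.1 |w|0.002
5 x [ 8.4 -0.  -6.1] [0. 0. 0.] |t|10.4 |w|0.000
141 [-0.09922497 -0.00822828  0.14129368]
```

play_rows --motion '[[[-1, 6.5, -0.5, -7.5, 0, 0, 0], [-1, 6.5, -0.3, -7.5, 0, 0, 0], [-1, 8, 0, -6, 0, 0, 0]]]'

```text
time: 6.47
tcp_pos: [0.4607, -0.3697, 0.1265]
orientation: [-2.924, -0.216, -0.977]
wrist_force: [-0.7, -0.3, -0.9]
gripper_width: 0.0002
grip_force: 0.9
```

```bash
cat >> h.py <<'E'
def lip():
    t=viewer.camera("top");hsv=cv2.cvtColor(t["frame"],cv2.COLOR_RGB2HSV);m=(hsv[...,0]>100)&(hsv[...,0]<125)&(hsv[...,1]>130);m[:150]=0;m[270:]=0;m[:,:305]=0;m[:,400:]=0
    n,l,st,_=cv2.connectedComponentsWithStats(m.astype(np.uint8))
    q=cloud(t)[m];print("lip",len(q),incab(np.nanmedian(q,0)).round(3))
E
python3 - <<'E'
from h import *
rep();lip()
E
```

```text
[-0.084 -0.052  0.127] tilt 0.65 yaw 0.15 q [ 1.35  0.6  -0.61  2.24 -1.37  0.23  0.79] F [-0.7 -0.3 -0.9] w 0.00023327267379241777 6.4667
lip 142 [-0.094 -0.005  0.167]
```

```bash
python3 - <<'E'
from h import *
y=-.05
chain((cab(-.068,y,.165),.65,4),(cab(-.04,y,.21),.65,5),(cab(-.005,y,.235),.6,5))
E
```

```text
4 x [ 8.3 -0.5 -5.1] [-0.0008  0.0007  0.0008] |t|9.7 |w|0.001
5 x [ 9.9  0.  -3.8] [0. 0. 0.] |t|10.6 |w|0.000
5 x [8.6 0.  0.1] [-0.   -0.01  0.  ] |t|8.6 |w|0.010
```

play_rows --motion '[[[-1, 8.3, -0.5, -5.1, 0, 0, 0], [-1, 8.3, -0.5, -5.1, 0, 0, 0], [-1, 8.3, 0, -5.1, 0, 0, 0], [-1, 8.3, 0, -5.1, 0, 0, 0], [-1, 9.9, 0, -3.8, 0, 0, 0], [-1, 9.9, 0, -3.8, 0, 0, 0], [-1, 9.9, 0, -3.8, 0, 0, 0], [-1, 9.9, 0, -3.8, 0, 0, 0], [-1, 9.9, 0, -3.8, 0, 0, 0]]]'

```text
time: 7.27
tcp_pos: [0.5034, -0.3624, 0.2084]
orientation: [-2.922, -0.217, -0.981]
wrist_force: [-0.5, -0.1, -0.4]
gripper_width: -0.0002
grip_force: 0.0
```

```bash
python3 - <<'E'
from h import *
rep();lip()
y=-.05
chain((cab(0,y,.235),.6,5),(cab(.02,y,.21),.5,4),(cab(.01,y,.16),.4,4))
E
```

```text
[-0.04  -0.051  0.208] tilt 0.65 yaw 0.15 q [ 1.13  0.42 -0.39  2.16 -1.1   0.4   0.37] F [-0.5 -0.1 -0.4] w -0.00017256007480505645 7.2667
lip 132 [-0.071  0.021  0.2  ]
5 x [ 9.  -0.2  0.6] [-0.0009 -0.0102  0.0007] |t|9.0 |w|0.010
4 x [0.9 0.  8. ] [ 0.    -0.025  0.   ] |t|8.0 |w|0.025
4 x [-7.8  0.  10.1] [-0.    -0.025 -0.   ] |t|12.8 |w|0.025
```

```bash
python3 - <<'E'
from h import *
t=viewer.camera("top");s=viewer.camera("wrist");c=viewer.camera("scene")
o=np.zeros((600,800,3),np.uint8);o[:300,:400]=cv2.resize(t["frame"][165:315,265:465],(400,300));o[:300,400:]=cv2.resize(c["frame"][80:230,120:320],(400,300));o[300:,:400]=cv2.resize(s["frame"],(400,300));save("p3",o)
lip()
E
```

```text
lip 102 [-0.101  0.019  0.14 ]
```

View pics/p3.png

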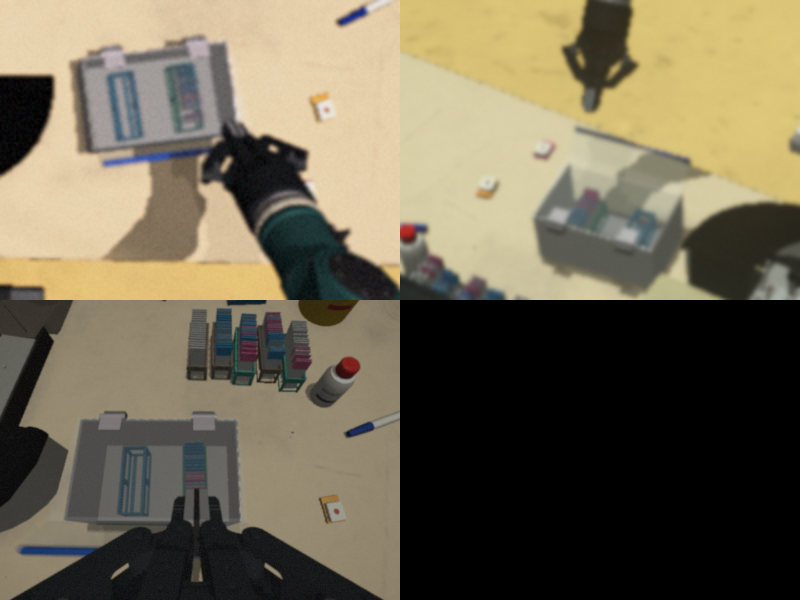

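The flap slipped off the fingertips and fell shut, because I moved up too much and not forward enough. I'll retry, lifting the lip slightly and then pushing mostly forward so the edge rides up the fingers.

```bash
python3 -c "
from h import *
y=-.05
chain((cab(-.14,y,.17),.65,4),(cab(-.132,y,.094),.65,5),(cab(-.086,y,.094),.65,5),(cab(-.082,y,.127),.65,3),(cab(-.055,y,.138),.65,4),(cab(-.03,y,.155),.65,4))"
```

```text
4 x [-25.3  -0.2  -7.5] [-0.0014  0.0006 -0.0001] |t|26.4 |w|0.002
5 x [-7.9 -0.  13.1] [0. 0. 0.] |t|15.3 |w|0.000
5 x [ 7.3 -0.   5.6] [0. 0. 0.] |t|9.2 |w|0.000
3 x [ 7.7  0.  -8. ] [0. 0. 0.] |t|11.1 |w|0.000
4 x [7.  0.  1.9] [0. 0. 0.] |t|7.3 |w|0.000
4 x [ 7.5 -0.   0.4] [0. 0. 0.] |t|7.6 |w|0.000
```

play_rows --motion '[[[-1, -25.3, 0, -7.5, 0, 0, 0], [-1, -25.3, 0, -7.5, 0, 0, 0], [-1, -25.3, 0, -7.5, 0, 0, 0], [-1, -25.3, 0, -7.5, 0, 0, 0], [-1, -7.9, 0, 13.1, 0, 0, 0], [-1, -7.9, 0, 13.1, 0, 0, 0], [-1, -7.9, 0, 13.1, 0, 0, 0], [-1, -7.9, 0, 13.1, 0, 0, 0], [-1, -7.9, 0, 13.1, 0, 0, 0], [-1, 7.3, 0, 5.6, 0, 0, 0], [-1, 7.3, 0, 5.6, 0, 0, 0], [-1, 7.3, 0, 5.6, 0, 0, 0], [-1, 7.3, 0, 5.6, 0, 0, 0], [-1, 7.3, 0, 5.6, 0, 0, 0], [-1, 7.7, 0, -8, 0, 0, 0], [-1, 7.7, 0, -8, 0, 0, 0], [-1, 7.7, 0, -8, 0, 0, 0]]]'

```text
time: 8.93
tcp_pos: [0.4621, -0.3698, 0.1286]
orientation: [-2.922, -0.217, -0.974]
wrist_force: [-0.7, -0.0, -1.3]
gripper_width: -0.0004
grip_force: 0.8
```

```bash
python3 - <<'E'
from h import *
rep();lip()
y=-.05
chain((cab(-.055,y,.138),.65,4),(cab(-.03,y,.155),.65,4))
E
```

```text
[-0.082 -0.052  0.129] tilt 0.64 yaw 0.15 q [ 1.34  0.59 -0.58  2.23 -1.35  0.24  0.77] F [-0.7 -0.  -1.3] w -0.00038685501080991695 8.9333
lip 146 [-0.092 -0.007  0.169]
4 x [ 6.3 -0.6  2.5] [-0.0014  0.001   0.0007] |t|6.8 |w|0.002
4 x [ 7.5 -0.   0.4] [0. 0. 0.] |t|7.6 |w|0.000
```

play_rows --motion '[[[-1, 6.3, -0.3, 2.5, 0, 0, 0], [-1, 6.3, -0.3, 2.5, 0, 0, 0], [-1, 6.3, -0.3, 2.5, 0, 0, 0], [-1, 6.3, -0.3, 2.5, 0, 0, 0]]]'

```text
time: 9.32
tcp_pos: [0.486, -0.3659, 0.134]
orientation: [-2.925, -0.212, -0.972]
wrist_force: [-8.2, -1.2, 1.9]
gripper_width: -0.0001
grip_force: 3.7
```

```bash
python3 - <<'E'
from h import *
rep();lip()
y=-.05
chain((cab(-.03,y,.15),.65,4),(cab(-.005,y,.165),.6,4),(cab(.005,y,.15),.45,4))
E
```

```text
[-0.058 -0.052  0.134] tilt 0.64 yaw 0.15 q [ 1.28  0.58 -0.57  2.21 -1.34  0.24  0.7 ] F [-8.2 -1.2  1.9] w -0.00013966290698770993 9.3167
lip 187 [-0.081 -0.016  0.195]
4 x [ 7.5 -0.3  1. ] [-0.0016  0.0015 -0.0004] |t|7.6 |w|0.002
4 x [7.3 0.  0.7] [-0.     -0.0125  0.    ] |t|7.3 |w|0.013
4 x [ 0.2 -0.   4.5] [ 0.     -0.0375  0.    ] |t|4.5 |w|0.037
```

```bash
python3 - <<'E'
from h import *
y=-.05
chain((cab(-.04,y,.165),.65,4),(cab(-.02,y,.188),.65,4),(cab(.005,y,.2),.62,4))
E
```

```text
4 x [ 7.8 -0.3 -3.5] [-0.0016  0.0015 -0.0004] |t|8.6 |w|0.002
4 x [ 7.5 -0.  -1.6] [0. 0. 0.] |t|7.6 |w|0.000
4 x [6.8 0.  1.3] [ 0.     -0.0075 -0.    ] |t|6.9 |w|0.008
```

play_rows --motion '[[[-1, 7.8, -0.3, -3.5, 0, 0, 0], [-1, 7.8, -0.3, -3.5, 0, 0, 0], [-1, 7.8, 0, -3.5, 0, 0, 0], [-1, 7.8, 0, -3.5, 0, 0, 0], [-1, 7.5, 0, -1.6, 0, 0, 0], [-1, 7.5, 0, -1.6, 0, 0, 0], [-1, 7.5, 0, -1.6, 0, 0, 0], [-1, 7.5, 0, -1.6, 0, 0, 0]]]'

```text
time: 10.03
tcp_pos: [0.5243, -0.3588, 0.1883]
orientation: [-2.92, -0.216, -0.976]
wrist_force: [-3.3, -0.9, -1.4]
gripper_width: -0.0003
grip_force: 1.0
```

```bash
python3 - <<'E'
from h import *
rep();lip()
y=-.05
chain((cab(.005,y,.2),.62,4),(cab(.02,y,.18),.5,4),(cab(.01,y,.13),.35,5))
E
```

```text
[-0.019 -0.05   0.188] tilt 0.65 yaw 0.15 q [ 1.1   0.47 -0.41  2.15 -1.15  0.35  0.41] F [-3.3 -0.9 -1.4] w -0.00026839318205699824 10.0333
lip 237 [-0.029  0.009  0.25 ]
4 x [ 6.  -0.   1.3] [-0.0021 -0.0071  0.0002] |t|6.1 |w|0.007
4 x [ 0.4 -0.   6.2] [ 0.   -0.03  0.  ] |t|6.3 |w|0.030
5 x [-6.1  0.   8.2] [-0.   -0.03 -0.  ] |t|10.2 |w|0.030
```

play_rows --motion '[[[-1, 6, 0, 1.3, 0, -0.007, 0], [-1, 6, 0, 1.3, 0, -0.007, 0], [-1, 6, 0, 1.3, 0, -0.007, 0], [-1, 6, 0, 1.3, 0, -0.007, 0], [-1, 0.4, 0, 6.2, 0, -0.03, 0], [-1, 0.4, 0, 6.2, 0, -0.03, 0], [-1, 0.4, 0, 6.2, 0, -0.03, 0], [-1, 0.4, 0, 6.2, 0, -0.03, 0]]]'

```text
time: 10.75
tcp_pos: [0.5606, -0.3533, 0.1783]
orientation: [-2.995, -0.223, -0.758]
wrist_force: [-3.4, -0.7, 0.5]
gripper_width: 0.0001
grip_force: 1.4
```

```bash
python3 - <<'E'
from h import *
rep();lip()
t=viewer.camera("top");s=viewer.camera("wrist");c=viewer.camera("scene")
np.savez("w1",**s)
o=np.zeros((600,800,3),np.uint8);o[:300,:400]=cv2.resize(t["frame"][165:315,265:465],(400,300));o[:300,400:]=cv2.resize(c["frame"][80:230,120:320],(400,300));o[300:,:400]=cv2.resize(s["frame"],(400,300));save("p4",o)
E
```

```text
[ 0.017 -0.05   0.178] tilt 0.50 yaw 0.15 q [ 0.77  0.47 -0.13  2.05 -0.84  0.41 -0.01] F [-3.4 -0.7  0.5] w 0.00013530243403198577 10.75
lip 282 [0.018 0.017 0.272]
```

View pics/p4.png

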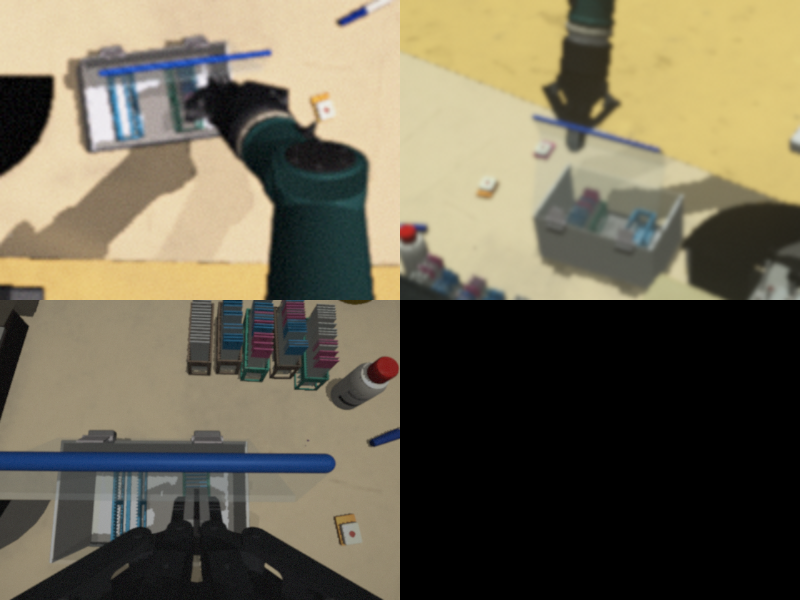

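The flap is open at about 64°, resting on the hand; its edge is at (165,462) in the wrist view. I'll locate the slides through the open front using depth.

```bash
python3 - <<'E'
from h import *
for n,c in(("w",dict(np.load("w1.npz"))),("t",viewer.camera("top")),("s",viewer.camera("scene"))):
    P=cloud(c).reshape(-1,3)-C;Q=np.stack([P@X,P@Y,P[:,2]],1);col=c["frame"].reshape(-1,3).astype(int)
    for z0,z1 in((.06,.095),(.035,.058)):
        m=(abs(Q[:,0])<.058)&(abs(Q[:,1])<.095)&(Q[:,2]>z0)&(Q[:,2]<z1)
        for s in(-1,1):
            k=Q[m&(Q[:,1]*s>0.01)]
            if len(k)>8:print(n,z0,s,len(k),np.percentile(k,[3,50,97],axis=0).round(3).tolist())
y=-.05
chain((cab(.01,y,.15),.4,3),(cab(.003,y,.1),.25,5))
E
```

```text
w 0.06 -1 66 [[-0.058, -0.051, 0.076], [-0.057, -0.048, 0.086], [-0.057, -0.044, 0.094]]
w 0.06 1 248 [[-0.058, 0.077, 0.061], [-0.057, 0.086, 0.079], [-0.057, 0.094, 0.094]]
w 0.035 1 847 [[-0.057, 0.024, 0.037], [-0.022, 0.057, 0.05], [0.001, 0.091, 0.053]]
t 0.06 -1 54 [[-0.02, -0.058, 0.062], [0.008, -0.042, 0.075], [0.021, -0.034, 0.083]]
t 0.035 -1 105 [[-0.047, -0.064, 0.036], [-0.003, -0.035, 0.045], [0.021, -0.029, 0.056]]
t 0.035 1 96 [[-0.049, 0.026, 0.037], [-0.018, 0.032, 0.047], [0.023, 0.061, 0.052]]
3 x [-6.2  0.4  7.3] [-0.0036 -0.0325  0.    ] |t|9.6 |w|0.033
5 x [-4.7 -0.   9. ] [ 0.   -0.03  0.  ] |t|10.1 |w|0.030
```

play_rows --motion '[[[0.1, -6.2, 0.2, 7.3, 0, -0.0325, 0], [0.1, -6.2, 0, 7.3, 0, -0.0325, 0], [0.1, -6.2, 0, 7.3, 0, -0.0325, 0], [0.1, 0, 0, 0, 0, 0, 0], [0.1, 0, 0, 0, 0, 0, 0]]]'

```text
time: 11.47
tcp_pos: [0.5538, -0.3541, 0.1507]
orientation: [-3.033, -0.225, -0.616]
wrist_force: [-1.6, -0.0, -1.6]
gripper_width: 0.0468
grip_force: 0.0
```

```bash
python3 - <<'E'
from h import *
rep();lip()
y=-.0465
chain((cab(.002,y,.1),.25,5),(cab(.0,y,.052),.2,5))
E
```

```text
[ 0.011 -0.05   0.151] tilt 0.40 yaw 0.15 q [ 0.65  0.5  -0.01  2.03 -0.73  0.43 -0.13] F [-1.6 -0.  -1.6] w 0.046777955385678006 11.4667
lip 305 [0.004 0.017 0.267]
5 x [-5.  -0.6  9. ] [-0.0018 -0.0303  0.0002] |t|10.4 |w|0.030
5 x [-2.6 -0.   9.3] [-0.   -0.01 -0.  ] |t|9.6 |w|0.010
```

play_rows --motion '[[[0.1, -5, -0.6, 9, 0, -0.03, 0], [0.1, -5, -0.6, 9, 0, -0.03, 0], [0.1, -5, -0.6, 9, 0, -0.03, 0], [0.1, -5, -0.6, 9, 0, -0.03, 0], [0.1, -5, -0.6, 9, 0, -0.03, 0]]]'

```text
time: 11.93
tcp_pos: [0.5448, -0.3536, 0.1009]
orientation: [-3.084, -0.228, -0.389]
wrist_force: [-0.9, -0.1, -0.1]
gripper_width: 0.0469
grip_force: 0.0
```

```bash
python3 - <<'E'
from h import *
rep();lip()
s=viewer.camera("wrist");t=viewer.camera("top")
o=np.zeros((420,800,3),np.uint8);o[:,:560]=s["frame"];o[:240,560:]=cv2.resize(t["frame"][165:285,305:425],(240,240));save("p5",o)
y=-.0465
chain((cab(.0,y,.052),.2,5))
E
```

```text
[ 0.002 -0.048  0.101] tilt 0.25 yaw 0.15 q [ 0.49  0.58  0.14  2.   -0.61  0.46 -0.28] F [-0.9 -0.1 -0.1] w 0.0468961951205333 11.9333
lip 315 [-0.     0.012  0.266]
5 x [-2.7  0.   9.3] [-0.0017 -0.0104  0.0005] |t|9.7 |w|0.011
```

View pics/p5.png

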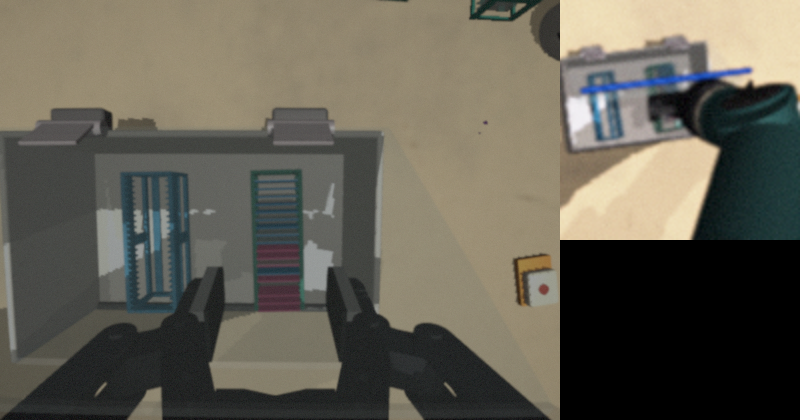

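The loaded rack is at (277,240), centred between the open fingers at 222 and 328. Descending to grip.

play_rows --motion '[[[0.1, -2.7, 0, 9.3, 0, -0.01, 0], [0.1, -2.7, 0, 9.3, 0, -0.01, 0], [0.1, -2.7, 0, 9.3, 0, -0.01, 0], [0.1, -2.7, 0, 9.3, 0, -0.01, 0], [0.1, -2.7, 0, 9.3, 0, -0.01, 0], [-1, 0, 0, 0, 0, 0, 0], [-1, 0, 0, 0, 0, 0, 0], [-1, 0, 0, 0, 0, 0, 0], [-1, 0, 0, 0, 0, 0, 0], [-1, 0, 0, 0, 0, 0, 0], [-1, 0, 0, 0, 0, 0, 0]]]' --grip_force 70

```text
time: 13.0
tcp_pos: [0.5426, -0.3522, 0.052]
orientation: [-3.095, -0.232, -0.311]
wrist_force: [-1.9, 0.2, -3.0]
gripper_width: 0.022
grip_force: 68.6
```

```bash
python3 - <<'E'
from h import *
rep();lip()
y=-.0465
chain((cab(-.004,y,.09),.2,4),(cab(-.006,y,.185),.2,9))
E
```

```text
[-0.    -0.046  0.052] tilt 0.20 yaw 0.15 q [ 0.48  0.66  0.15  2.   -0.6   0.41 -0.29] F [-1.9  0.2 -3. ] w 0.0219954485284775 13.0
lip 293 [0.016 0.017 0.272]
4 x [ 0.9  0.  -9.5] [-0.002  -0.0003  0.0007] |t|9.5 |w|0.002
9 x [  1.9  -0.  -10.4] [0. 0. 0.] |t|10.6 |w|0.000
```

play_rows --motion '[[[-1, 0.6, 0, -9.5, 0, 0, 0], [-1, 0.6, 0, -9.5, 0, 0, 0], [-1, 0.6, 0, -9.5, 0, 0, 0], [-1, 0.6, 0, -9.5, 0, 0, 0], [-1, 1.6, 0, -10.4, 0, 0, 0], [-1, 1.6, 0, -10.4, 0, 0, 0], [-1, 1.6, 0, -10.4, 0, 0, 0], [-1, 1.6, 0, -10.4, 0, 0, 0], [-1, 1.6, 0, -10.4, 0, 0, 0], [-1, 1.6, 0, -10.4, 0, 0, 0], [-1, 1.6, 0, -10.4, 0, 0, 0], [-1, 1.6, 0, -10.4, 0, 0, 0], [-1, 1.6, 0, -10.4, 0, 0, 0]]]'

```text
time: 14.13
tcp_pos: [0.5335, -0.3552, 0.1858]
orientation: [-3.096, -0.232, -0.313]
wrist_force: [-2.1, 0.3, -3.8]
gripper_width: 0.0217
grip_force: 71.9
```

```bash
python3 - <<'E'
from h import *
rep();lip()
t=viewer.camera("top");s=viewer.camera("wrist");c=viewer.camera("scene")
o=np.zeros((600,800,3),np.uint8);o[:300,:400]=cv2.resize(t["frame"][165:315,265:465],(400,300));o[:300,400:]=cv2.resize(c["frame"][80:230,120:320],(400,300));o[300:,:400]=cv2.resize(s["frame"],(400,300));save("p6",o)
E
```

```text
[-0.01  -0.048  0.186] tilt 0.20 yaw 0.15 q [ 0.37  0.47  0.3   1.94 -0.47  0.66 -0.43] F [-2.1  0.3 -3.8] w 0.02169151932504219 14.1333
lip 349 [ 0.035 -0.013  0.276]
```

View pics/p6.png

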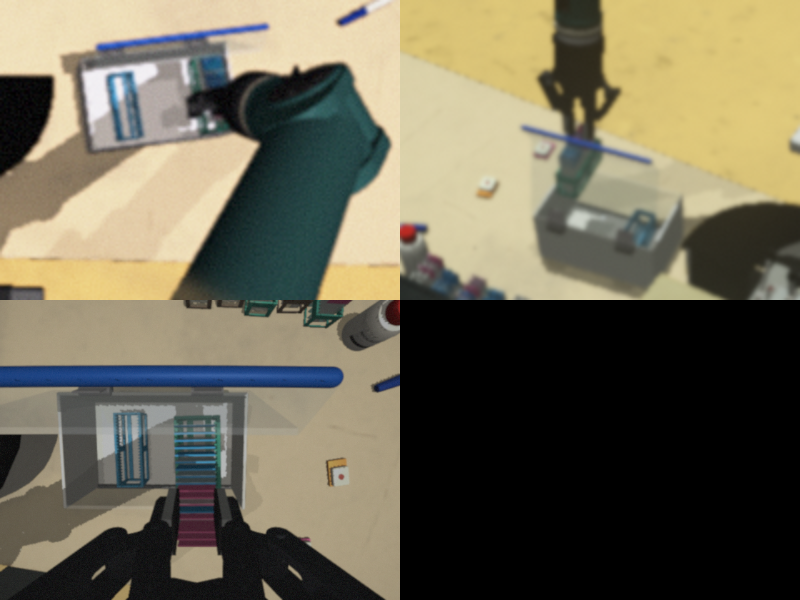

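Rack lifted and gripped; at (197,480) in the wrist view, with the flap leaning on it and the empty rack still standing at (130,450). I'll check reach for the retreat, carry and tray poses.

```bash
python3 - <<'E'
from h import *;from fk import *
d=np.load("fk.npz");P,S=d["P"],d["S"]
q=np.array(r.get_state()["q"]);R0,p0=cur()
M,x=fk(q,P,S);print("fk err",(x-p0).round(3),R.from_matrix(M.T@R0).magnitude())
T=np.array([.475,.326,0]);ty=-.136
W=[(cab(-.08,-.048,.22),PSI),(cab(-.17,-.048,.26),PSI),(np.array([.43,-.2,.30]),.08),(np.array([.47,0,.30]),0),(np.array([.47,.2,.29]),-.1),(T+[0,0,.2],ty),(T+[0,0,.053],ty)]
for p,yw in W:
    q,e,a=ik(p,tool(yw,.2)@FL,P,S,q,.01);print(p.round(3),q.round(2),"%.3f %.3f"%(e,a))
chain((cab(-.08,-.048,.22),.2,7),(cab(-.17,-.048,.26),.2,8),(W[2][0],.2,9,.08))
E
```

```text
fk err [-0.004  0.008 -0.006] 0.015047884002386592
[ 0.464 -0.366  0.22 ] [ 0.44  0.37  0.34  1.98 -0.43  0.73 -0.36] 0.000 0.000
[ 0.375 -0.379  0.26 ] [ 0.52  0.25  0.39  2.04 -0.38  0.81 -0.27] 0.000 0.000
[ 0.43 -0.2   0.3 ] [ 0.24  0.07  0.23  2.14 -0.19  0.78 -0.89] 0.000 0.000
[0.47 0.   0.3 ] [-0.07  0.05  0.02  2.16 -0.    0.73 -1.61] 0.000 0.000
[0.47 0.2  0.29] [-0.43  0.14 -0.1   2.09  0.18  0.75 -2.31] 0.000 0.000
[0.475 0.326 0.2  ] [-0.69  0.36 -0.05  2.04  0.28  0.63 -2.65] 0.000 0.000
[0.475 0.326 0.053] [-0.79  0.6   0.08  2.13  0.34  0.3  -2.75] 0.000 0.000
7 x [-9.  -0.1 -6.8] [-0.0007 -0.0005  0.0004] |t|11.3 |w|0.001
8 x [-10.   -0.   -7.1] [0. 0. 0.] |t|12.3 |w|0.000
9 x [  9.1 -19.   -2.7] [-0.0015  0.      0.0072] |t|21.2 |w|0.007
```

play_rows --motion '[[[-1, -9, 0, -6.8, 0, 0, 0], [-1, -9, 0, -6.8, 0, 0, 0], [-1, -9, 0, -6.8, 0, 0, 0], [-1, -9, 0, -6.8, 0, 0, 0], [-1, -9, 0, -6.8, 0, 0, 0], [-1, -9, 0, -6.8, 0, 0, 0], [-1, -9, 0, -6.8, 0, 0, 0], [-1, -10, 0, -7.1, 0, 0, 0], [-1, -10, 0, -7.1, 0, 0, 0], [-1, -10, 0, -7.1, 0, 0, 0], [-1, -10, 0, -7.1, 0, 0, 0], [-1, -10, 0, -7.1, 0, 0, 0], [-1, -10, 0, -7.1, 0, 0, 0], [-1, -10, 0, -7.1, 0, 0, 0], [-1, -10, 0, -7.1, 0, 0, 0], [-1, 0, 0, 0, 0, 0, 0], [-1, 0, 0, 0, 0, 0, 0]]]'

```text
time: 15.75
tcp_pos: [0.3737, -0.3801, 0.2586]
orientation: [-3.096, -0.229, -0.313]
wrist_force: [-0.3, 0.4, -2.3]
gripper_width: 0.0218
grip_force: 73.8
```

```bash
python3 - <<'E'
from h import *
rep();lip()
a=lambda *v:np.array(v)
chain((a(.43,-.2,.30),.2,7,.08),(a(.47,0,.30),.2,7,0))
E
```

```text
[-0.171 -0.049  0.259] tilt 0.20 yaw 0.15 q [ 0.51  0.25  0.37  2.07 -0.39  0.77 -0.28] F [-0.3  0.4 -2.3] w 0.02182441654690396 15.75
lip 126 [-0.1    0.001  0.139]
7 x [ 11.9 -24.5  -3.6] [-0.0029 -0.0002  0.0096] |t|27.5 |w|0.010
7 x [  6.9 -28.3   1.4] [-0.0023 -0.      0.0112] |t|29.1 |w|0.011
```

play_rows --motion '[[[-1, 11.9, -24.5, -3.6, -0.0029, 0, 0.0096], [-1, 11.9, -24.5, -3.6, -0.0029, 0, 0.0096], [-1, 11.9, -24.5, -3.6, -0.0029, 0, 0.0096], [-1, 11.9, -24.5, -3.6, -0.0029, 0, 0.0096], [-1, 11.9, -24.5, -3.6, -0.0029, 0, 0.0096], [-1, 11.9, -24.5, -3.6, -0.0029, 0, 0.0096], [-1, 11.9, -24.5, -3.6, -0.0029, 0, 0.0096], [-1, 6.9, -28.3, 1.4, -0.0023, 0, 0.0112], [-1, 6.9, -28.3, 1.4, -0.0023, 0, 0.0112], [-1, 6.9, -28.3, 1.4, -0.0023, 0, 0.0112], [-1, 6.9, -28.3, 1.4, -0.0023, 0, 0.0112], [-1, 6.9, -28.3, 1.4, -0.0023, 0, 0.0112], [-1, 6.9, -28.3, 1.4, -0.0023, 0, 0.0112], [-1, 6.9, -28.3, 1.4, -0.0023, 0, 0.0112]]]'

```text
time: 16.97
tcp_pos: [0.4697, 0.0022, 0.3]
orientation: [-3.125, -0.001, -0.314]
wrist_force: [1.1, -0.2, -1.8]
gripper_width: 0.0217
grip_force: 73.8
```

```bash
python3 - <<'E'
from h import *
rep()
a=lambda *v:np.array(v)
chain((a(.475,.2,.29),.2,8,-.1),(a(.475,.326,.2),.2,7,-.136))
E
```

```text
[-0.021  0.315  0.3  ] tilt 0.20 yaw 0.00 q [-0.19  0.05  0.08  2.18  0.03  0.71 -1.7 ] F [ 1.1 -0.2 -1.8] w 0.021668575147030217 16.9667
8 x [ -0.7 -24.7   1.2] [-0.0026 -0.      0.0123] |t|24.8 |w|0.013
7 x [ -4.6 -17.9  12.2] [-0.001 -0.     0.005] |t|22.1 |w|0.005
```

play_rows --motion '[[[-1, -0.7, -24.7, 1.2, -0.0026, 0, 0.0123], [-1, -0.7, -24.7, 1.2, -0.0026, 0, 0.0123], [-1, -0.7, -24.7, 1.2, -0.0026, 0, 0.0123], [-1, -0.7, -24.7, 1.2, -0.0026, 0, 0.0123], [-1, -0.7, -24.7, 1.2, -0.0026, 0, 0.0123], [-1, -0.7, -24.7, 1.2, -0.0026, 0, 0.0123], [-1, -0.7, -24.7, 1.2, -0.0026, 0, 0.0123], [-1, -0.7, -24.7, 1.2, -0.0026, 0, 0.0123], [-1, -4.6, -17.9, 12.2, -0.001, 0, 0.005], [-1, -4.6, -17.9, 12.2, -0.001, 0, 0.005], [-1, -4.6, -17.9, 12.2, -0.001, 0, 0.005], [-1, -4.6, -17.9, 12.2, -0.001, 0, 0.005], [-1, -4.6, -17.9, 12.2, -0.001, 0, 0.005], [-1, -4.6, -17.9, 12.2, -0.001, 0, 0.005], [-1, -4.6, -17.9, 12.2, -0.001, 0, 0.005], [-1, 0, 0, 0, 0, 0, 0]]]'

```text
time: 18.3
tcp_pos: [0.4727, 0.3291, 0.1967]
orientation: [3.108, -0.202, 0.307]
wrist_force: [0.1, 0.9, -1.5]
gripper_width: 0.0223
grip_force: 73.8
```

```bash
python3 - <<'E'
from h import *
rep();print(cur()[1])
T=np.array([.475,.326,0])
chain((T+[0,0,.09],.2,8,-.136),(T+[0,0,.062],.2,4,-.136))
t=viewer.camera("top");s=viewer.camera("wrist");c=viewer.camera("scene")
o=np.zeros((600,800,3),np.uint8);o[:300,:400]=cv2.resize(t["frame"][140:290,60:260],(400,300));o[:300,400:]=cv2.resize(c["frame"][160:310,320:520],(400,300));o[300:,:400]=cv2.resize(s["frame"],(400,300));save("p7",o)
E
```

```text
[0.03  0.638 0.197] tilt 0.20 yaw -0.13 q [-0.71  0.36 -0.08  2.06  0.32  0.62 -2.74] F [ 0.1  0.9 -1.5] w 0.02229226403504279 18.3
[0.47266549 0.32913085 0.19674464]
8 x [-2.3  0.4 13.1] [-0.0003  0.0004  0.0008] |t|13.4 |w|0.001
4 x [-1.4  0.   6.9] [0. 0. 0.] |t|7.0 |w|0.000
```

View pics/p7.png

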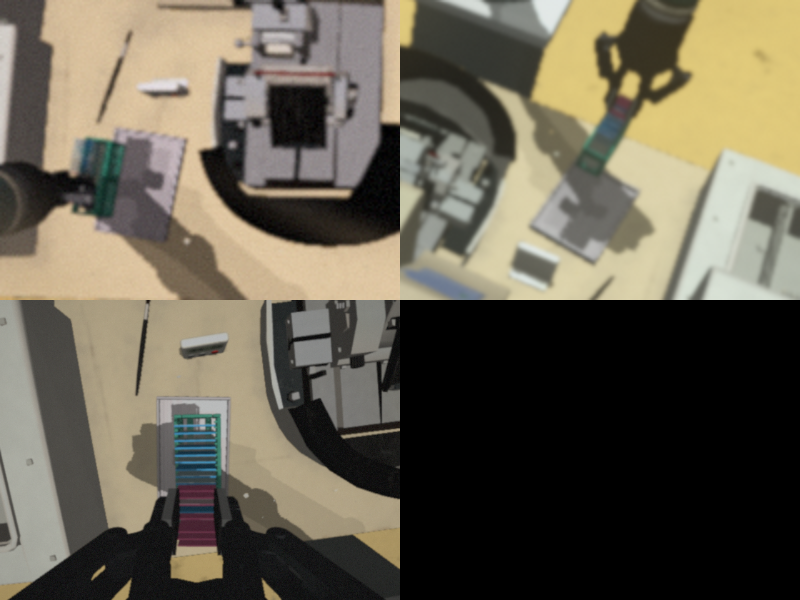

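The rack is over the tray and aligned with it; in the wrist view the tray is at (193,450) and the rack at (197,480). Lowering.

play_rows --motion '[[[-1, -2.3, 0.4, 13.1, 0, 0, 0], [-1, -2.3, 0.4, 13.1, 0, 0, 0], [-1, -2.3, 0.4, 13.1, 0, 0, 0], [-1, -2.3, 0.4, 13.1, 0, 0, 0], [-1, -2.3, 0.4, 13.1, 0, 0, 0], [-1, -2.3, 0.4, 13.1, 0, 0, 0], [-1, -2.3, 0.4, 13.1, 0, 0, 0], [-1, -2.3, 0.4, 13.1, 0, 0, 0], [-1, -1.4, 0, 6.9, 0, 0, 0], [-1, -1.4, 0, 6.9, 0, 0, 0], [-1, -1.4, 0, 6.9, 0, 0, 0], [-1, -1.4, 0, 6.9, 0, 0, 0], [-1, 0, 0, 0, 0, 0, 0]]]'

```text
time: 19.53
tcp_pos: [0.4769, 0.3194, 0.0641]
orientation: [3.104, -0.211, 0.311]
wrist_force: [-0.3, 0.1, -2.2]
gripper_width: 0.0221
grip_force: 73.7
```

```bash
python3 - <<'E'
from h import *
rep();print(cur()[1])
T=np.array([.475,.326,0])
chain((T+[0,0,.051],.2,5,-.136))
E
```

```text
[0.032 0.628 0.064] tilt 0.20 yaw -0.14 q [-0.79  0.57  0.04  2.16  0.45  0.32 -2.88] F [-0.3  0.1 -2.2] w 0.022093905052377266 19.5333
[0.47687816 0.3193716  0.06408981]
5 x [-1.1 -1.3  2.5] [0.0003 0.     0.    ] |t|3.0 |w|0.000
```

play_rows --motion '[[[-1, -0.8, -1.5, 2.4, 0, 0, 0], [-1, -0.8, -1.5, 2.4, 0, 0, 0], [-1, -0.6, -1, 2.4, 0, 0, 0], [-1, -0.4, 0, 2, 0, 0, 0], [-1, 0, 0, 0, 0, 0, 0]]]'

```text
time: 19.95
tcp_pos: [0.477, 0.3239, 0.0552]
orientation: [3.105, -0.211, 0.312]
wrist_force: [0.4, 0.3, -2.2]
gripper_width: 0.0224
grip_force: 73.8
```

No contact yet (Fz is unchanged); continuing down gently.

play_rows --motion '[[[-1, -0.3, 0, 1.5, 0, 0, 0], [-1, -0.3, 0, 1.5, 0, 0, 0], [-1, -0.2, 0, 1, 0, 0, 0], [-1, 0, 0, 0, 0, 0, 0]]]'

```text
time: 20.28
tcp_pos: [0.477, 0.3236, 0.0512]
orientation: [3.105, -0.212, 0.312]
wrist_force: [-0.2, 0.2, -2.3]
gripper_width: 0.0223
grip_force: 73.8
```

play_rows --motion '[[[-1, -0.2, 0, 1, 0, 0, 0], [-1, -0.2, 0, 1, 0, 0, 0], [-1, 0, 0, 0, 0, 0, 0]]]'

```text
time: 20.53
tcp_pos: [0.4771, 0.3238, 0.0498]
orientation: [3.105, -0.212, 0.313]
wrist_force: [-1.4, -0.6, 2.6]
gripper_width: 0.022
grip_force: 75.0
```

play_rows --motion '[[[-0.3, 0, 0, 0, 0, 0, 0], [0, 0, 0, 0, 0, 0, 0], [0.1, 0, 0, 0, 0, 0, 0], [0.1, 0, 0, 0, 0, 0, 0], [0.1, 0, 0, 0, 0, 0, 0], [0.1, 0, 0, 0, 0, 0, 0], [0.1, 0, 0, -5, 0, 0, 0], [0.1, 0, 0, -10, 0, 0, 0], [0.1, 0, 0, -15, 0, 0, 0], [0.1, 0, 0, -15, 0, 0, 0], [0.1, 0, 0, -15, 0, 0, 0], [0.1, 0, 0, -15, 0, 0, 0], [0.1, 0, 0, -15, 0, 0, 0], [0.1, 0, 0, -15, 0, 0, 0], [0.1, 0, 0, -15, 0, 0, 0], [0.1, 0, 0, -15, 0, 0, 0], [0.1, 0, 0, -15, 0, 0, 0], [0.1, 0, 0, 0, 0, 0, 0]]]'

```text
time: 22.03
tcp_pos: [0.4482, 0.3294, 0.2]
orientation: [3.109, -0.212, 0.319]
wrist_force: [0.4, 1.2, -0.4]
gripper_width: 0.0469
grip_force: 0.0
```

```bash
python3 - <<'E'
from h import *
rep()
t=viewer.camera("top");s=viewer.camera("wrist");c=viewer.camera("scene")
o=np.zeros((600,800,3),np.uint8);o[:300,:400]=cv2.resize(t["frame"][140:290,60:260],(400,300));o[:300,400:]=cv2.resize(c["frame"][160:310,320:520],(400,300));o[300:,:400]=cv2.resize(s["frame"],(400,300));o[300:,400:]=cv2.resize(t["frame"][140:290,265:465],(400,300));save("p8",o)
E
```

```text
[0.006 0.642 0.2  ] tilt 0.20 yaw -0.14 q [-0.76  0.33 -0.07  2.1   0.33  0.61 -2.79] F [ 0.4  1.2 -0.4] w 0.046942259158412596 22.0333
```

View pics/p8.png

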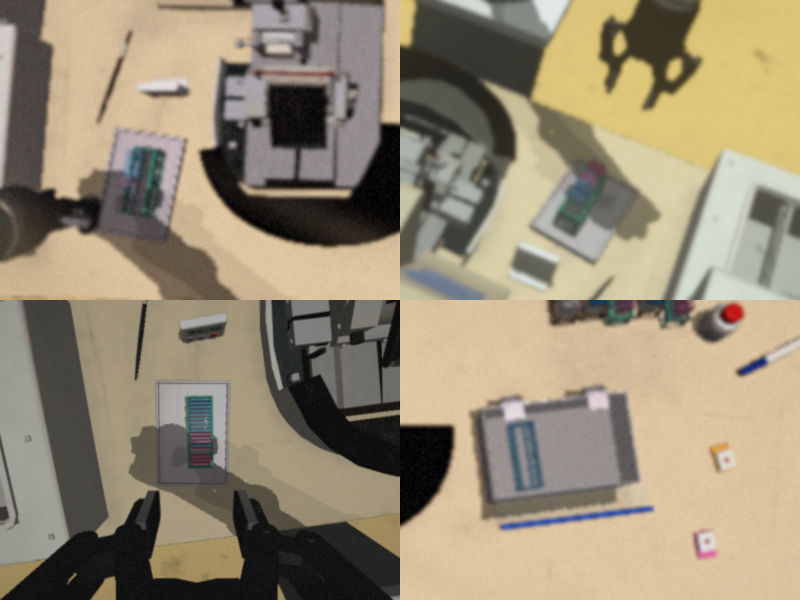

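The rack stands upright inside the tray at (200,432) in the wrist view. The flap is shut, the empty rack is still in the cabinet, and the cassettes and timer look undisturbed.

```bash
python3 -c "
from h import *
print(r.sign_off())"
```

```text
the job is handed in; nothing more can be done
None
```

The loaded rack is standing upright in the drip tray and released, the flap has fallen shut, and the empty rack, timer and cassettes look undisturbed. I handed the job in at about 22 s, after two failed tries at the flap: the fingers missed the lip once, then slipped off partway and the flap fell shut.

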